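Clamp a rubber stopper in a hinged boring jig and hold it pinned shut

TASK

Make the rubber stopper in the hinged jig ready for boring: slide the red-tabbed jaw in until it presses the stopper firmly against the V-block, without crushing it, then swing the blue lid shut over it. Then take the black-headed locating pin from the wooden borer stand and push it down through the hole at the lid's front into the post below until its steel collar bears on the lid. A sprung foot under the lid pushes it ajar, so finish holding: keep the pin pressed down by its head with the lid fully shut and do not let go, and leave the beaker, the red-capped vial and the spare stopper where they stand.

Things in the scene. Friction and masses are not known exactly. Their poses are not given: they have to be found in the camera images.
- jig: aluminium base plate of the boring jig, 150 (x) x 104 (y) x 16 mm high, fixed to the worktop; origin at the centre of its underside, on the worktop. Its x axis runs from the front post (-x, nearer the robot) to the lid's hinge (+x), its y axis is the way the jaw closes, z up. The V-block (56 mm wide, 24 mm high) stands on it at y = +4 to +46 mm
- jaw (a joint): position in m of the sliding jaw: 0 = fully open, grows as the jaw moves along the jig's +y towards the V-block, stop at 0.026. The centred stopper is met at about 0.018. Sliding it takes 4 N, so push with about 10 N to load the stopper with a few newtons; it stays where it is left
- jaw_tab (a point): centre of the top of the jaw's red push tab, 58 mm above the worktop. The tab measures 32 mm along the jig's x, 14 mm along its y and reaches from here 41 mm down; it stands outside the base plate, at jig y = -83 mm with the jaw open, joined to the jaw by a bar 18 mm wide whose top is 26 mm above the worktop. Free space 28 mm or more on both sides along y, above that bar and the 16 mm plate
- nest (a point): point on the top of the base plate, 16 mm above the worktop, where the stopper's axis stands once it is pressed into the V-block
- stopper: red rubber stopper to be bored, standing loose on the base plate between the jaw and the V-block, narrow end up: 32 mm across at the bottom, tapering upwards, 28 mm high; origin at the centre of its top (narrow) face, its own z axis points down
- stopper_foot (a point): centre of the stopper's wide bottom face
- lid (a joint): angle of the blue lid in rad: 0 = fully shut (level), 1.57 upright, stop at 2.0; starts at 1.7 to 1.9, leaning away from the robot. Its damped hinge is stiff: near upright it stays where it is left; tipped forward below about 1.0 it sinks by itself in about 2 s and rests at about 0.07, its sprung foot on the stopper. Pressing it shut at the front hole takes about 5 N
- lid_hinge (a point): point on the hinge axis in the middle of the lid's width, 57 mm above the worktop, 60 mm behind the jig's origin; the axis runs along the jig's y
- lid_edge (a point): middle of the lid's free edge, 140 mm from the hinge axis. The lid is a plate 56 mm wide and 10 mm thick, its mid-plane passing through the hinge axis; a brass guide bush stands 8 mm high on its outer face 60 mm from the hinge axis, 25 mm across
- lid_hole (a point): centre of the pin hole in the lid, on its outer (top) face, 120 mm from the hinge axis; hole 11.5 mm across, through the 10 mm plate; z axis out of the face. With the lid shut it is 62 mm above the worktop
- post_hole (a point): centre of the mouth of the matching hole in the front post, 52 mm above the worktop, directly under the lid's hole when the lid is shut; 11.5 mm across, 32 mm deep, vertical, with a small chamfer
- pin: locating pin, upright in the borer stand at the start: steel shank 10 mm across and 35 mm long with a bullet nose (the lowest 9 mm taper to 4 mm), a steel collar 24 mm across and 4 mm high above it, then a ribbed black head 18 mm across and 35 mm high; origin at the tip of the nose, z up along the pin, total length 74 mm, 70 g
- pin_shoulder (a point): centre of the underside of the pin's collar, 35 mm above the tip
- pin_head (a point): point on the pin's axis 61 mm above the tip (26 mm above the collar's underside), a good height for the TCP when gripping the head from above
- borer_stand: wooden block 50 (x) x 150 (y) x 40 mm high, fixed; origin at the centre of its underside. The pin is parked in its hole at y = -55 mm, collar resting on the block; two brass cork borers, up to 92 mm above the worktop, stay in it at y = +15 and +50 mm. Grip the pin across the block (closing along the block's x)
- beaker: clear beaker 54 mm across, 70 mm high, to be left alone; origin at the centre of its underside
- red_vial: small vial with red cap, 24 mm across, 72 mm high, to be left alone; origin at the centre of its underside
- spare_stopper: second red rubber stopper, 32 mm across, 28 mm high, standing on the worktop, to be left alone; origin at the centre of its underside
- v_block: fixed dark steel V-block on the base plate, 56 mm wide, 24 mm high, its V opening towards the jaw; origin at the nest point
- foot: sprung rubber foot under the lid, a tube 21 mm across, 60 mm from the hinge axis; origin at the centre of its lower face. It meets the stopper's top when the lid is about 0.07 rad open and yields 4 mm when the lid is shut
Mind the look-alikes: they are no part of the job. Leave any orange or yellow look-alike of the pin alone.

How it is judged:
By the outcome, as a careful person would: the job done as asked, in the order asked, and still so for the second after the job is handed in, while the arm keeps its last pose, push and grip.
It also fails if it takes over 58 s, if anything falls off the work surface, if the arm or the gripper's body presses on something with over 40 N, if the wrist force passes 120 N, or if a joint passes its speed limit or range.

ROBOT

A 6-joint arm with a two-finger parallel gripper is mounted at the origin on a cart in front of the work surface, level with it; the furniture and walls round the work are solid. World frame = base frame: x ahead of the robot, y to its left, z up, the work surface at z = 0. Lengths are in mm, angles in rad, forces in N, time in s.
With the tool pointing down it reaches from about 325 to 900 mm from the base axis. Payload 6.1 kg.
Tool frame: the origin (TCP) lies between the finger pads, 19 mm behind the fingertips; this is the grasp point; z points along the fingers, y is the line along which they close (so a half turn about z gives the same grasp; the last joint's range is limited). The gripper opens to 85 mm and grips with 20 to 120 N. Pads are 22 mm wide; open, the fingers measure 114 mm over their backs; the gripper's body (76 mm by 85 mm) begins 54 mm behind the grasp point. The pads swing forward as they close: fully open they stand 13 mm farther back than shut.
Start: joints at [-1.263, 0.22, 1.526, -0, 1.395, -0.126], TCP at [262.693, -567.105, 250] pointing down, gripper open.
Joint ranges: [-2.98, 2.98], [-0.91, 2.08], [0.09, 2.57], [-1.24, 4.39], [0.2, 2.65], [-2.68, 2.68]. Speed limits (rad/s): [2.57, 2.57, 3.01, 3.14, 3.14, 3.14].

INTERFACE

Orientations are given as [roll, pitch, yaw] about the fixed x, y, z axes, in that order (R = Rz(yaw) Ry(pitch) Rx(roll)).
In Python, from rig import env, solve_ik, observe, eyes gives the robot as it stands. Calls block until the motion is done:
- env.goto(position, orientation): joint-space move of the TCP to a pose.
- env.line_to(position, speed=150, rotation=None, threshold=None): straight line of the TCP; rotation=None keeps the orientation; speed is the mean speed in mm/s. With threshold (N) it stops when the force on the tool has changed by that much, and returns True; else False.
- env.goto_joints(angles): joint-space move.
- env.gripper_to(opening, newtons=None): finger opening in mm; newtons is the grip in N (None keeps the last); returns when the fingers have stopped.
- env.sleep(seconds).
- solve_ik(position, orientation): joint angles nearest the present ones, or None.
- observe(): the state.
- eyes.snapshot(name): name is "scene" or "top"; returns a dict with "img" (480x640x3 uint8, red, green, blue), "range_z" (480x640 float32, mm along the optical axis (not along the pixel's ray), 0 where there is no reading), "fx", "fy", "cx", "cy" (pixels), "distortion" ([k1, k2, p1, p2, k3] as OpenCV has them; the pictures are not rectified), "R" (3x3) and "t" (3): a world point X has camera coordinates R X + t. Camera axes: x right, y down, z forward; pixel columns grow to the right and rows downward; lengths in mm; the calibration is good to about 2 mm. A picture is of the moment at which its call begins.
A pose or a line that the arm cannot do raises env.Unreachable and nothing moves.
- env.hand_in(): hands the job in; it is judged then, once.
The state is a dict: "clock": time; "joints": joint angles; "joint_vel": joint speeds; "joint_torque": joint torques, N m; "tool_pos": TCP position; "orientation": TCP orientation; "wrist_force": force on the tool from outside, world axes, zero at the start; "torque": the same for the moment, N m; "width": finger opening in mm; "gripper_force": force on a finger pad.
Only numpy, scipy, OpenCV 4.12 (cv2) and the standard library are available. Lean on these libraries where they do the work, as an engineer would, in place of code of your own. Each camera call takes 0.05 s, during which the arm holds its last target. There are 200 camera calls.

## Working session

There is one attempt and no reset: what is moved stays moved. The work goes in short steps, each a Python script; the robot and the scene stay as the last script left them, time stands still between calls to the robot, and variables do not carry over. Pictures are saved under pics/ and viewed, at most 10 in all, crops included, and the job is handed in when it is done.

```bash
ls; mkdir -p pics; python3 - <<'E'
from rig import env, observe, eyes
import cv2,numpy as np
for n in("scene","top"):
    s=eyes.snapshot(n); np.savez(f"pics/{n}0.npz",**s)
    cv2.imwrite(f"pics/{n}0.png",s["img"][...,::-1])
    R=np.array(s["R"]);print(n,s["fx"],s["cx"],s["cy"],s["distortion"],(-R.T@s["t"]).round(),R.round(2).tolist(),(s["range_z"]>0).mean())
print(observe())
E
```

```text
pics
scene 515.1515271620746 316.30171224858236 241.48472652474692 [-0.09743374  0.          0.          0.          0.        ] [-72. 942. 593.] [[-0.82, -0.58, 0.02], [-0.25, 0.32, -0.91], [0.52, -0.75, -0.41]] 0.9559895833333333
top 591.7042104271914 322.39630061961867 243.3996956749067 [0.05518233 0.         0.         0.         0.        ] [ 273.  -17. 1531.] [[-0.03, -1.0, -0.01], [-0.98, 0.03, -0.21], [0.21, 0.0, -0.98]] 0.99595703125
{'clock': 0.1, 'joints': array([-1.26312670e+00,  2.21141291e-01,  1.52749739e+00, -1.31180982e-05,
        1.39471483e+00, -1.26133189e-01]), 'joint_vel': array([-0.00093584, -0.00161058, -0.00307513, -0.0001736 ,  0.0001857 ,
        0.00070685]), 'joint_torque': array([ 7.69518083e-04, -4.98240995e+01, -3.90547156e+01, -3.17777758e-04,
        5.69008465e-03, -3.24080611e-05]), 'tool_pos': array([ 262.51920583, -566.6249902 ,  249.01195114]), 'orientation': array([-3.13984416e+00, -2.08705084e-04,  4.33804939e-01]), 'wrist_force': array([ 0.25974136, -0.99016167, -0.1580135 ]), 'torque': array([-0.00570267, -0.00157865,  0.00838881]), 'gripper_force': 0.0, 'width': 85.46007724201576}
```

View pics/scene0.png

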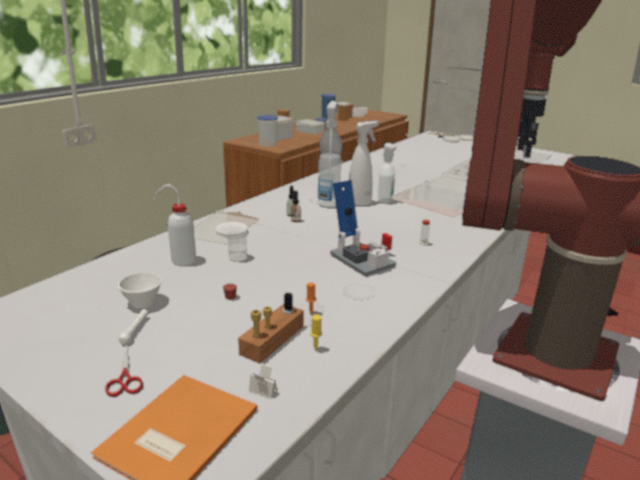

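View pics/top0.png

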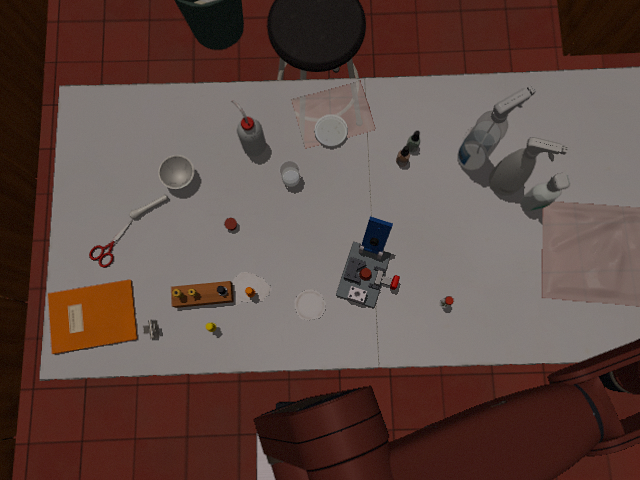

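Candidates for the pin: black head, scene (289,300) / top (222,291), which is in the wooden stand. Look-alikes: orange, scene (311,292) / top (250,292), and yellow, scene (316,326) / top (210,326). There are also two brass borers, top (177,293) and (192,293). I choose the black one. For the jaw: red tab, scene (387,241) / top (395,282), not the red vial cap at top (449,300). Next come the measurement and a close crop.

```bash
cat > h.py <<'E'
import numpy as np,cv2
def load(n): return dict(np.load(f"pics/{n}.npz"))
def ray(s,u,v):
    K=np.array([[s["fx"],0,s["cx"]],[0,s["fy"],s["cy"]],[0,0,1.]])
    x,y=cv2.undistortPoints(np.array([[[u,v]]],float),K,np.array(s["distortion"],float))[0,0]
    R=np.array(s["R"]);d=R.T@[x,y,1.];return -R.T@np.array(s["t"]),d
def plane(s,uv,z):
    o,d=ray(s,*uv);return o+d*(z-o[2])/d[2]
def tri(s1,p1,s2,p2):
    o1,d1=ray(s1,*p1);o2,d2=ray(s2,*p2)
    a=np.linalg.lstsq(np.c_[d1,-d2],o2-o1,rcond=None)[0]
    A,B=o1+a[0]*d1,o2+a[1]*d2
    return (A+B)/2,np.linalg.norm(A-B)
def blobs(s,m,box,amin=6):
    x0,y0,x1,y1=box;k=np.zeros(m.shape,np.uint8);k[y0:y1,x0:x1]=m[y0:y1,x0:x1]
    n,l,st,c=cv2.connectedComponentsWithStats(k)
    return [(c[i].round(1),st[i].tolist()) for i in range(1,n) if st[i,4]>=amin],l
def hsv(s): return cv2.cvtColor(s["img"],cv2.COLOR_RGB2HSV)
def mask(s,c):
    h=hsv(s).astype(int);H,S,V=h[...,0],h[...,1],h[...,2]
    return {"red":((H<8)|(H>172))&(S>140)&(V>70),"black":(V<50),"blue":(H>100)&(H<125)&(S>150)&(V>40),
     "wood":(H>5)&(H<16)&(S>100)&(V>70),"brass":(H>18)&(H<32)&(S>110)&(V>70)}[c].astype(np.uint8)
def pts(s,m):
    v,u=np.nonzero(m);z=s["range_z"][v,u]
    K=np.array([[s["fx"],0,s["cx"]],[0,s["fy"],s["cy"]],[0,0,1.]])
    xy=cv2.undistortPoints(np.c_[u,v].astype(float)[:,None],K,np.array(s["distortion"],float))[:,0]
    return (np.c_[xy,np.ones(len(xy))]*z[:,None]-s["t"])@s["R"]
E
python3 - <<'E'
from h import *
S,T=load("scene0"),load("top0")
for c,bs,bt in [("red",(340,220,420,280),(340,250,420,320)),("black",(275,285,300,320),(205,280,240,305)),("blue",(325,170,365,240),(355,210,400,260)),("wood",(235,300,310,360),(165,275,245,315)),("brass",(245,300,280,340),(165,280,205,305))]:
    for s,b in((S,bs),(T,bt)):
        B,l=blobs(s,mask(s,c),b)
        for i,x in enumerate(B):
            m=np.zeros(l.shape);p=pts(s,l==l[int(round(x[0][1])),int(round(x[0][0]))]) if l[int(round(x[0][1])),int(round(x[0][0]))] else np.zeros((1,3))
            print(c,x,"med",np.median(p,0).round(),"min",p.min(0).round(),"max",p.max(0).round())
a=cv2.resize(T["img"][200:315,325:420],None,fx=5,fy=5,interpolation=cv2.INTER_CUBIC)
b=cv2.resize(S["img"][170:285,320:410],None,fx=5,fy=5,interpolation=cv2.INTER_CUBIC)[:, :450]
c1=cv2.resize(T["img"][270:340,165:265],(400,280));c2=cv2.resize(S["img"][275:360,235:335],(400,300))
top=np.hstack([a,b])[:,:,::-1]; top=cv2.resize(top,(800,int(800*top.shape[0]/top.shape[1])))
cv2.imwrite("pics/jigcrop.png",top[:600]);cv2.imwrite("pics/pincrop.png",np.vstack([c1,c2])[...,::-1])
E
```

```text
red (array([386.5, 240.1]), [383, 234, 8, 15, 91]) med [ 486. -189.   45.] min [ 475. -199.   24.] max [ 501. -182.   59.]
red (array([363.9, 246.8]), [361, 245, 7, 5, 26]) med [ 514. -118.   43.] min [ 502. -128.   39.] max [ 523. -109.   46.]
red (array([365.6, 272.3]), [361, 268, 10, 9, 70]) med [ 516. -125.   44.] min [ 506. -136.   37.] max [ 527. -112.   53.]
red (array([394.8, 281.2]), [390, 275, 10, 13, 76]) med [ 489. -195.   57.] min [ 474. -207.   27.] max [ 505. -185.   65.]
black (array([287.7, 301.7]), [285, 294, 7, 16, 93]) med [476. 246.  65.] min [470. 238.  47.] max [484. 250.  80.]
black (array([223.7, 298.2]), [205, 283, 29, 22, 88]) med [0. 0. 0.] min [0. 0. 0.] max [0. 0. 0.]
black (array([221.8, 290.9]), [217, 286, 11, 12, 80]) med [476. 237.  76.] min [273. -17.  39.] max [ 488.  247. 1531.]
blue (array([345. , 207.5]), [334, 182, 22, 53, 592]) med [0. 0. 0.] min [0. 0. 0.] max [0. 0. 0.]
blue (array([377.8, 231.4]), [364, 217, 28, 34, 312]) med [ 596. -150.  158.] min [ 273. -179.   65.] max [ 623.  -17. 1531.]
blue (array([367.9, 249.2]), [364, 248, 9, 4, 20
[... 170 characters left out ...]
 [478. 942. 593.]
wood (array([270.4, 334.1]), [239, 305, 64, 55, 1788]) med [459. 317.  36.] min [-72. 220.  -0.] max [543. 942. 593.]
wood (array([202.1, 293. ]), [171, 281, 61, 25, 848]) med [476. 287.  41.] min [273. -17.  29.] max [ 506.  371. 1531.]
brass (array([267.1, 315.1]), [264, 308, 7, 20, 85]) med [472. 314.  74.] min [-72. 306.  41.] max [481. 942. 593.]
brass (array([255.7, 321.5]), [252, 311, 8, 26, 121]) med [470. 349.  81.] min [-72. 340.  40.] max [481. 942. 593.]
brass (array([176.1, 292.4]), [173, 289, 8, 8, 40]) med [0. 0. 0.] min [0. 0. 0.] max [0. 0. 0.]
brass (array([191.5, 291.7]), [188, 289, 8, 7, 34]) med [474. 308.  82.] min [467. 300.  78.] max [482. 317.  89.]
```

View pics/jigcrop.png

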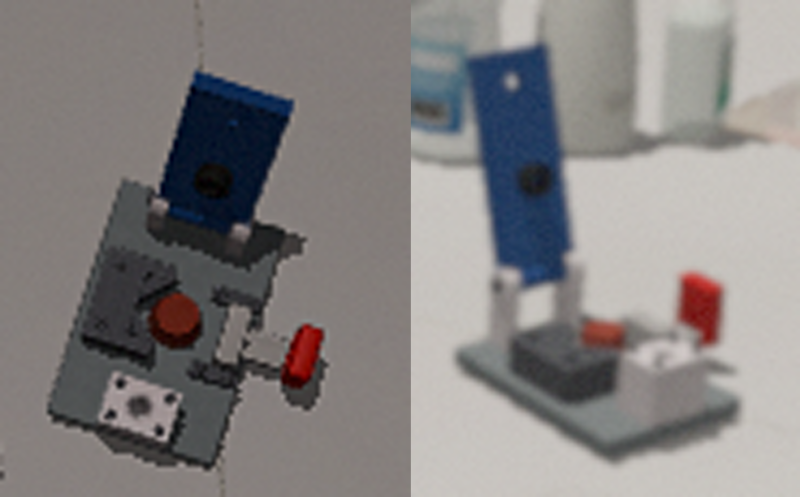

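View pics/pincrop.png

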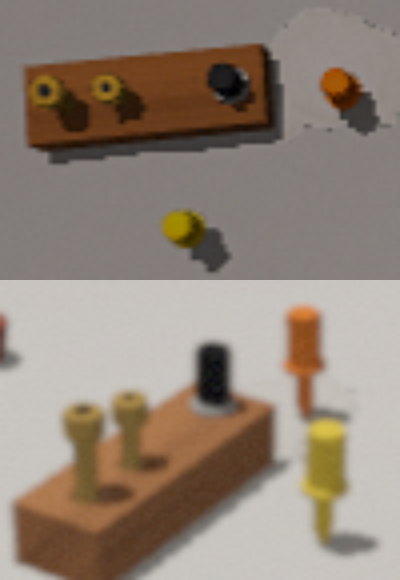

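The crops confirm it: the black-headed pin stands in the wooden block, with orange and yellow ones loose beside it. The lid leans back, the jaw is open, the post hole is near top (357.6,293.7) / scene (377.6,251.7), and the plate corners are near top (353,242), (337,295) and (374,306).

```bash
python3 - <<'E'
from h import *
S,T=load("scene0"),load("top0")
print("posthole tri",tri(T,(357.6,293.7),S,(377.6,251.7)),plane(T,(357.6,293.7),52),plane(S,(377.6,251.7),52))
C=[plane(T,p,16) for p in((353.2,241.7),(336.6,295.4),(374,305.8))]
print("corners",np.round(C,1),np.linalg.norm(C[0]-C[1]),np.linalg.norm(C[2]-C[1]),"yaw",np.degrees(np.arctan2(*(C[0]-C[1])[1::-1])),np.degrees(np.arctan2(*(C[1]-C[2])[1::-1]))-90)
c=(C[0]+C[2])/2;print("centre",c)
# plate via depth: points with z 11..21 in box
for s,b in((T,(325,235,395,315)),(S,(320,230,410,285))):
    m=np.zeros(s["range_z"].shape,bool);m[b[1]:b[3],b[0]:b[2]]=1
    p=pts(s,m);q=p[(p[:,2]>9)&(np.hypot(p[:,0]-c[0],p[:,1]-c[1])<115)]
    k=q[(q[:,2]<26)];r=cv2.minAreaRect(k[:,:2].astype(np.float32));print("rect",r)
    tb=p[(p[:,2]>5)]
    # post top: z 48..56 near corner
    k=p[(abs(p[:,2]-52)<4)];
    k=k[np.hypot(k[:,0]-plane(T,(357.6,293.7),52)[0],k[:,1]-plane(T,(357.6,293.7),52)[1])<30];print("post",len(k),k.mean(0) if len(k) else'')
# top z noise
m=np.zeros((480,640),bool);m[200:215,280:340]=1;p=pts(T,m);print("table z top",p[:,2].mean(),p[:,2].std())
m=np.zeros((480,640),bool);m[300:315,400:420]=1;p=pts(S,m);print("table z scene",p[:,2].mean(),p[:,2].std())
for s,b in((T,(385,270,410,295)),(S,(378,230,398,255))):
    B,l=blobs(s,mask(s,"red"),b); k=l>0;p=pts(s,k)
    q=p[p[:,2]>52];print("tab top pts",len(q),q.mean(0),cv2.minAreaRect(q[:,:2].astype(np.float32)))
for s,b in((T,(200,278,245,308)),(S,(278,285,300,318))):
    k=mask(s,"black");kk=np.zeros_like(k);kk[b[1]:b[3],b[0]:b[2]]=k[b[1]:b[3],b[0]:b[2]];v,u=np.nonzero(kk);p=pts(s,kk);g=p[:,2]>(70 if s is T else 45)
    g&=p[:,2]<100
    print("pin",g.sum(),p[g].mean(0),(u[g].mean(),v[g].mean()),"rows",v[g].min(),v[g].max())
for s,b in((T,(165,275,245,315)),):
    B,l=blobs(s,mask(s,"wood"),b,50);k=l>0;p=pts(s,k);q=p[(abs(p[:,2]-40)<8)];r=cv2.minAreaRect(q[:,:2].astype(np.float32));print("stand",r)
E
```

```text
posthole tri (array([ 462.5334613 , -100.6132264 ,   49.58907612]), np.float64(2.403508662826738)) [ 461.1251934 -100.9702368   52.       ] [461.35367306 -95.69994019  52.        ]
corners [[ 602.8  -97.3   16. ]
 [ 463.   -48.9   16. ]
 [ 433.4 -143.6   16. ]] 147.97526909172834 99.14991325074392 yaw -19.082907015302943 -17.32142593832262
centre [ 518.11400968 -120.4507158    16.        ]
rect ((515.3330688476562, -118.31753540039062), (160.23590087890625, 182.42147827148438), 40.256919860839844)
post 140 [459.77655724 -99.37608575  52.1948596 ]
rect ((510.6486511230469, -135.35675048828125), (142.8809051513672, 159.23886108398438), 69.40477752685547)
post 111 [459.84052719 -97.1417848   51.36431843]
table z top 8.540627892678197 113.86237881752541
table z scene -1.0753383738100168 1.1127917401775358
tab top pts 67 [ 489.64067703 -195.94366384   57.64399156] ((489.13458251953125, -196.19102478027344), (15.005942344665527, 30.13723373413086), 68.62896728515625)
tab top pts 24 [ 486.75490322 -190.59494359   55.5734642 ] ((488.15484619140625, -191.5730743408203), (6.869987964630127, 25.93031120300293), 64.24079895019531)
pin 49 [479.41554832 238.6859713   78.44693407] (np.float64(220.3673469387755), np.float64(289.18367346938777)) rows 286 293
pin 93 [476.38831192 245.71388657  64.75529209] (np.float64(287.7096774193548), np.float64(301.6774193548387)) rows 294 309
stand ((476.6523132324219, 294.7539367675781), (50.97250747680664, 150.9014129638672), 3.292804479598999)
```

```bash
cat >> h.py <<'E'
JC=np.array([518.,-119.]);JY=np.radians(-18.8)
def J(x,y,z):
    c,s=np.cos(JY),np.sin(JY);return [JC[0]+c*x-s*y,JC[1]+s*x+c*y,z]
def toJ(p):
    c,s=np.cos(JY),np.sin(JY);d=np.asarray(p)[...,:2]-JC;return np.stack([c*d[...,0]+s*d[...,1],-s*d[...,0]+c*d[...,1],np.asarray(p)[...,2]],-1)
O=[np.pi,0,JY+np.pi/2]
def snap(n,tag):
    from rig import eyes
    s=eyes.snapshot(n);np.savez(f"pics/{tag}.npz",**s);cv2.imwrite(f"pics/{tag}.png",s["img"][...,::-1]);return s
E
python3 - <<'E'
from h import *
from rig import env,observe
for s,b in((load("scene0"),(325,175,365,240)),(load("top0"),(355,210,400,262))):
    B,l=blobs(s,mask(s,"blue"),b,100);p=pts(s,l>0);p=p[(p[:,2]<260)&(p[:,2]>40)];q=toJ(p)
    k=np.polyfit(q[:,2],q[:,0],1);print("lid dx/dz",k, "angle",np.pi/2+np.arctan(k[0]),"zmax",np.percentile(q[:,2],98),"xmax",np.percentile(q[:,0],98),"y",np.percentile(q[:,1],[3,50,97]))
env.gripper_to(0,40)
env.goto(J(0,-118,150),O)
print(observe()["clock"],observe()["joints"])
env.line_to(J(0,-118,43),150)
env.sleep(.3);f0=observe()["wrist_force"]
r=env.line_to(J(0,-68,43),14,threshold=10.5)
o=observe();print(r,toJ(o["tool_pos"]),o["wrist_force"]-f0,o["clock"],o["width"])
snap("scene","s1");snap("top","t1")
for s,b in((load("t1"),(375,255,415,300)),):
    B,l=blobs(s,mask(s,"red"),b); print(B)
E
```

```text
lid dx/dz [ 0.29905943 37.6588897 ] angle 1.861389985631737 zmax 185.1796361253712 xmax 94.67857086225969 y [-22.14680632   2.68492242  24.4924953 ]
lid dx/dz [ 0.32550431 34.36978569] angle 1.885484285637139 zmax 195.6622070924539 xmax 102.45108199423741 y [-26.58898296  -1.84511288  21.12772638]
2.3917 [-5.97628367e-01  9.60655450e-02  1.86139831e+00 -3.78396053e-04
  1.18299678e+00 -2.68038195e-01]
True [  0.33278806 -83.84992177  42.92184224] [ 0.152557   -1.90234968  2.8440027 ] 5.8333 -0.14936760201944851
[(array([409. , 257.6]), [400, 255, 15, 9, 62]), (array([385.3, 282.3]), [384, 280, 4, 5, 12]), (array([376.3, 290.2]), [375, 288, 4, 6, 9])]
```

```bash
python3 - <<'E'
from h import *
from rig import env,observe
env.line_to(J(0,-88,43),60);env.sleep(.3)
f0=observe()["wrist_force"]
for th in (6,11):
    r=env.line_to(J(0,-70,43),10,threshold=th)
    o=observe();print(r,toJ(o["tool_pos"]),np.dot(o["wrist_force"]-f0,[-np.sin(JY),np.cos(JY),0]),o["clock"])
    if th==6:env.line_to(J(0,-88,43),60);env.sleep(.2)
env.line_to(J(0,-100,43),100)
env.line_to(J(0,-112,215),250)
env.goto(J(145,-60,235),O)
S,T=snap("scene","s2"),snap("top","t2");print(observe()["clock"])
a=cv2.resize(T["img"][225:315,330:420],(400,400),interpolation=3);b=cv2.resize(S["img"][190:280,320:410],(400,400),interpolation=3)
cv2.imwrite("pics/jaw.png",np.hstack([a,b])[...,::-1])
B,l=blobs(T,mask(T,"red"),(375,265,415,300));print(B)
p=pts(T,l>0);q=p[p[:,2]>50];print(toJ(q).mean(0))
E
```

```text
True [ -0.18742652 -84.0301461   42.76167177] -1.9276209048682411 7.2417
True [ 8.74497058e-03 -8.38852168e+01  4.29385097e+01] -3.1645903207387467 8.525
10.45
[(array([392.8, 281.7]), [375, 265, 40, 35, 1271])]
[-112.20247315  -37.95050011  663.11992539]
```

View pics/jaw.png

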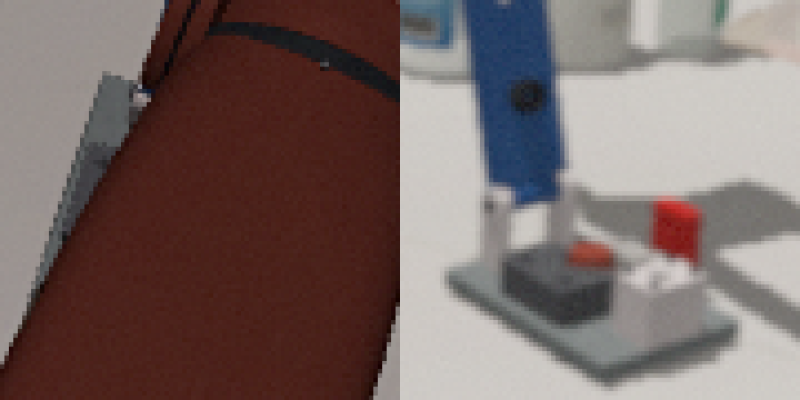

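The view shows the stopper pressed into the V, and the jaw held at the same place (-84) under 11 N twice. Next is the lid.

```bash
python3 - <<'E'
from h import *
from rig import env,observe
env.line_to(J(145,0,235),150);env.line_to(J(145,0,172),150);env.sleep(.2)
f0=observe()["wrist_force"]
def st(t):
    o=observe();print(t,toJ(o["tool_pos"]).round(1),(o["wrist_force"]-f0).round(1),round(o["clock"],2))
env.line_to(J(95,0,172),80,threshold=30);st("a")
for th in (1.4,1.2,1.0,.8,.65):
    r=113;x=60-r*np.cos(th)+5*np.sin(th)+14.5;z=57+r*np.sin(th)+5*np.cos(th)+19
    h=env.line_to(J(x,0,z),80,threshold=30);st((th,h))
    if h:break
E
```

```text
a [ 97.2   0.4 176.3] [ 2.5  1.8 12.2] 12.54
(1.4, False) [ 60.2  -0.  188.2] [ 2.2 -0.3  0.2] 13.18
(1.2, False) [ 38.2  -0.  182.9] [1.4 0.7 0.7] 13.61
(1.0, False) [ 17.8  -0.  173.8] [1.3 1.2 0.5] 14.04
(0.8, False) [ -0.4  -0.  160.7] [2.4 1.  0.2] 14.47
(0.65, False) [-12.6  -0.  148.2] [1.3 1.1 0.5] 14.83
```

```bash
python3 - <<'E'
from h import *
from rig import env,observe
S=snap("scene","s3")
cv2.imwrite("pics/lid.png",cv2.resize(S["img"][120:290,290:450],(640,600),interpolation=3)[...,::-1]);print(observe()["clock"])
E
```

```text
14.8833
```

View pics/lid.png

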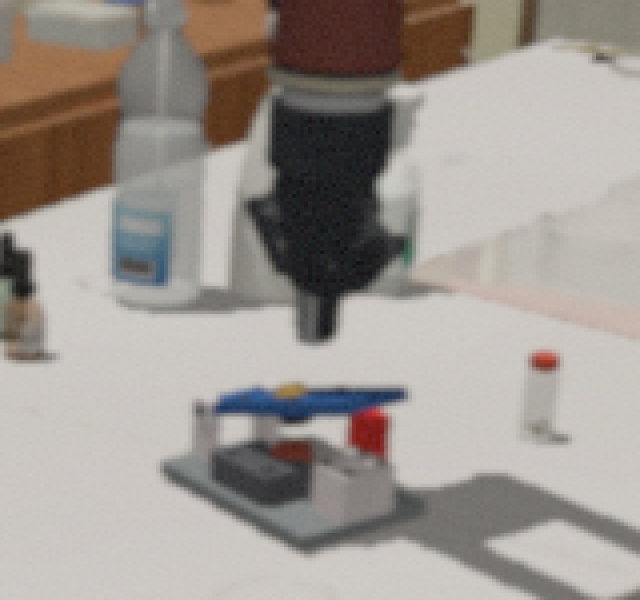

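The lid is already tipping shut by itself (near level in the view). Next I measure the pin by two rays and grip it.

```bash
python3 - <<'E'
from h import *
from rig import env,observe
S,T=load("scene0"),load("top0")
print("top",plane(T,(220.4,289.2),79),"scene",plane(S,(287.7,301.7),61.5),tri(T,(220.8,289.8),S,(287.9,297)))
P=np.array([479.3,240.]);Op=[np.pi,0,np.radians(93.3)]
env.line_to(J(-12,0,230),250)
env.gripper_to(50)
env.goto([*P,170],Op)
print(observe()["clock"])
S,T=snap("scene","s4"),snap("top","t4")
env.line_to([*P,67],120,threshold=12)
f=observe();print(f["tool_pos"],f["wrist_force"])
env.gripper_to(0,60);o=observe();print(o["tool_pos"],o["width"],o["gripper_force"],o["clock"])
S=snap("scene","s5")
cv2.imwrite("pics/grip.png",np.hstack([cv2.resize(a["img"][200:370,220:380],(400,425),interpolation=3) for a in(load("s4"),S)])[...,::-1])
E
```

```text
top [479.2932344  238.50789113  79.        ] scene [479.76361894 241.45823487  61.5       ] (array([479.69471546, 239.38990418,  71.17403238]), np.float64(1.883340131502531))
17.2417
[480.01839747 240.22313998  67.81507674] [-0.61589121 -0.15094915  0.44520389]
[481.09036171 240.39564481  68.35272783] 16.239403715273944 58.52776229381561 18.75
```

View pics/grip.png

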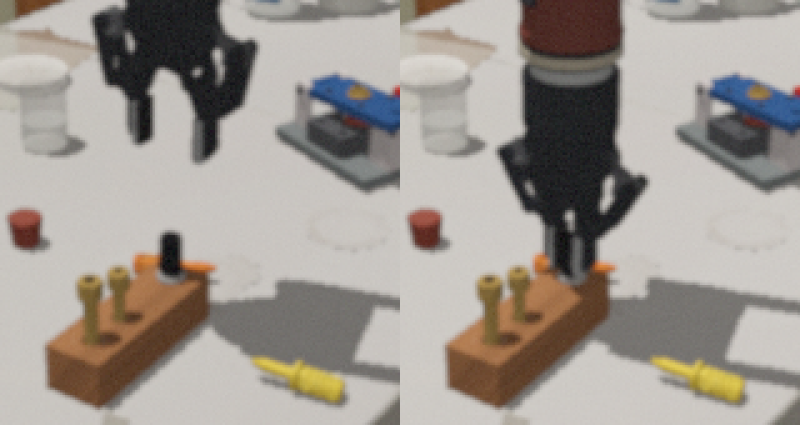

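The pin is gripped (16 mm across the ribs) and the lid rests nearly shut. The orange and yellow look-alikes have toppled, so I check when that happened and lift the pin. I also crop the lid hole in both views.

```bash
python3 - <<'E'
from h import *
from rig import env,observe
for n in("scene0","s1","s2","s3","s4"):
    s=load(n);h=hsv(s);m=((h[...,0]>22)&(h[...,0]<33)&(h[...,1]>180)&(h[...,2]>120)).astype(np.uint8)
    print(n,[b[1] for b in blobs(s,m,(290,300,370,380),15)[0]])
o=observe();p=o["tool_pos"]
env.line_to([p[0],p[1],200],150);print(observe()["width"],observe()["clock"])
T,S=load("t4"),load("s4")
a=cv2.resize(T["img"][225:310,335:405],(0,0),fx=5.6,fy=5.6,interpolation=3);b=cv2.resize(S["img"][225:279,322:392],(0,0),fx=5.6,fy=5.6,interpolation=3)
c=np.zeros((a.shape[0],a.shape[1]+b.shape[1],3),np.uint8);c[:,:a.shape[1]]=a;c[:b.shape[0],a.shape[1]:]=b;print(a.shape)
cv2.imwrite("pics/hole.png",c[...,::-1])
E
```

```text
scene0 [[313, 321, 7, 14, 42]]
s1 []
s2 []
s3 []
s4 []
16.03091595120382 19.8333
(476, 392, 3)
```

View pics/hole.png

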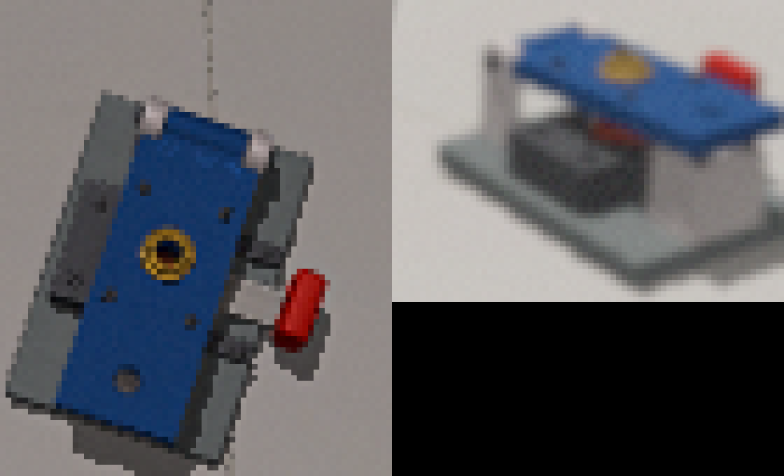

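```bash
python3 - <<'E'
from h import *
from rig import env,observe
T,S=load("t4"),load("s4")
def hole(s,c,r=4):
    x,y=map(int,np.round(c));b=s["img"][y-r:y+r+1,x-r:x+r+1].astype(float)[...,2]
    w=np.clip(np.median(b)-8-b,0,None);g=np.mgrid[y-r:y+r+1,x-r:x+r+1];return ((w*g[1]).sum()/w.sum(),(w*g[0]).sum()/w.sum())
t,s=hole(T,(357.7,292.7)),hole(S,(379.1,244.5),3);print(t,s)
a,b=plane(T,t,70),plane(S,s,70);print("hole top",a,"scene",b,"tri",tri(T,t,S,s),toJ(a),toJ(b))
a,b=plane(T,(365,270.4),74),plane(S,(363.8,236.6),74);print("bush",a,b,toJ(a),toJ(b))
env.goto(J(-60,0,180),O);o=observe();print(o["width"],o["clock"],o["tool_pos"])
env.line_to(J(-60,0,150),100);S=snap("scene","s6");T=snap("top","t6")
a=cv2.resize(S["img"][195:275,330:430],(800,640),interpolation=3)[:600];cv2.imwrite("pics/over.png",a[...,::-1])
print(observe()["tool_pos"])
E
```

```text
(np.float64(357.31627906976746), np.float64(292.15503875968994)) (np.float64(378.94444444444446), np.float64(244.88888888888889))
hole top [462.69434038 -99.40391642  70.        ] scene [460.35321464 -98.11321456  70.        ] tri (array([462.09004621, -99.78101049,  69.07038139]), np.float64(1.5818913139993085)) [-58.67020726   0.72750118  70.        ] [-61.30238114   1.19487862  70.        ]
bush [ 516.04581058 -120.62240843   74.        ] [ 511.70048323 -111.18122255   74.        ] [-1.32708539 -2.16561995 74.        ] [-8.48315664  5.37152173 74.        ]
16.347312180070475 21.1167 [461.39253421 -98.98070196 179.90706886]
[461.72506218 -99.50585625 150.576509  ]
```

View pics/over.png

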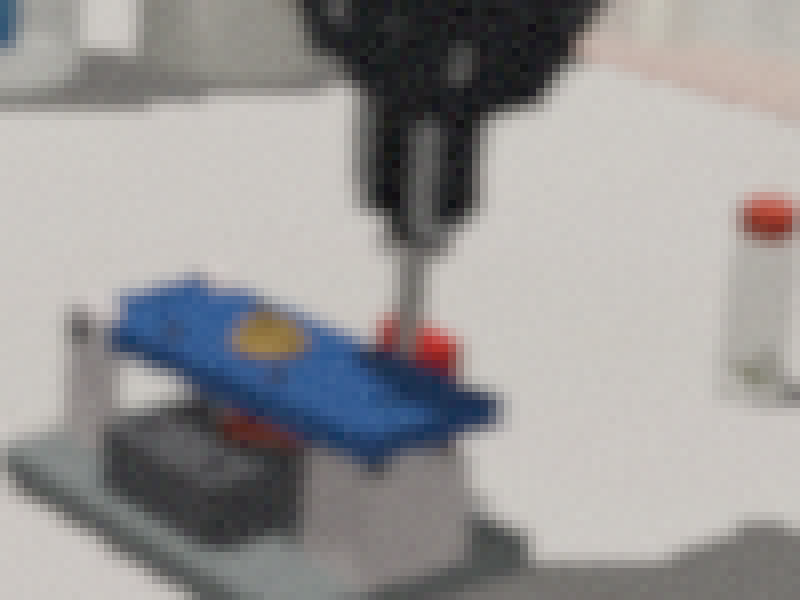

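The pin hangs straight over the lid. Its axis is at about (381,239) in the picture against the hole at (379,245), which is about 3 mm too far right. Correcting the top-view ray by the pin's known bias gives the same shift. I go there and descend by feel.

```bash
cat > ins.py <<'E'
from h import *
from rig import env,observe
def ins(c,zend=84,th=9):
    h=env.line_to([c[0],c[1],zend],45,threshold=th);o=observe()
    print(c,h,o["tool_pos"].round(1),o["wrist_force"].round(1),o["torque"].round(2),round(o["width"],1),round(o["clock"],1));return o
E
python3 - <<'E'
from ins import *
c=np.array([464.2,-98.2])
env.line_to([*c,142],60);env.sleep(.2);print(observe()["wrist_force"])
ins(c)
E
```

```text
[-0.81043901  0.24535621 -0.85764518]
[464.2 -98.2] True [463.6 -98.   90.2] [-2.1  0.8  7.6] [ 0.11  0.41 -0.01] 16.0 23.2
```

It went in: z is 90.2, where the collar should seat on the shut lid. Now I grip harder, press and check the steady force.

```bash
python3 - <<'E'
from ins import *
env.gripper_to(0,100)
p=observe()["tool_pos"];c=p[:2]
for z in (89,88,87,86,85,84,83,82):
    env.line_to([*c,z],20,threshold=30);env.sleep(.3);o=observe();print(z,o["tool_pos"].round(2),o["wrist_force"].round(1),round(o["width"],1),round(o["clock"],1))
    if o["wrist_force"][2]>18:break
env.sleep(1);o=observe();print(o["tool_pos"].round(2),o["wrist_force"].round(1),o["clock"])
S=snap("scene","s7");cv2.imwrite("pics/fin.png",cv2.resize(S["img"][195:275,330:430],(750,600),interpolation=3)[...,::-1])
B,l=blobs(S,mask(S,"blue"),(325,215,410,265),30);q=toJ(pts(S,l>0));q=q[(q[:,2]>45)&(q[:,2]<90)&(abs(q[:,1])<26)]
print(np.polyfit(q[:,0],q[:,2],1),len(q))
E
```

```text
89 [463.68 -98.05  90.19] [-6.4  1.1 14.1] 15.2 24.0
88 [463.77 -98.09  90.1 ] [-9.5  3.1 21.8] 14.9 24.5
[463.76 -98.08  90.09] [-9.8  2.8 22.5] 25.5333
[7.46518846e-03 6.11463706e+01] 197
```

View pics/fin.png

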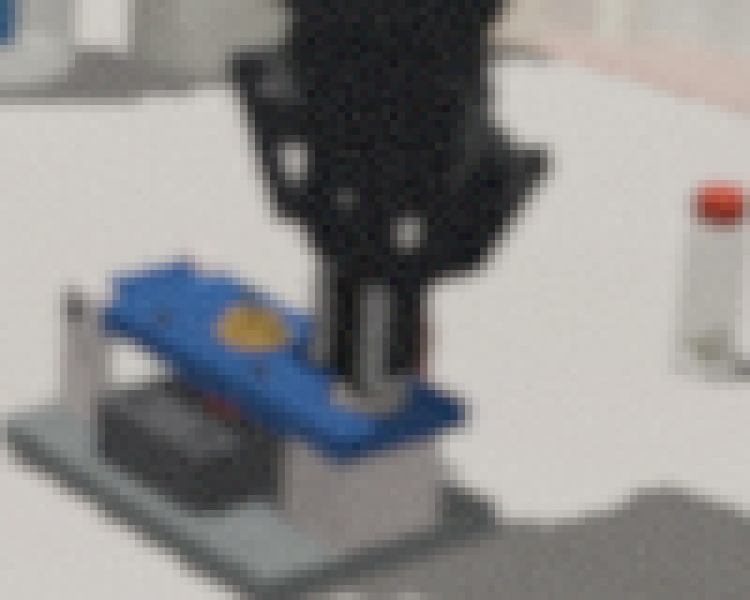

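The collar (at (370,395) in the picture) sits flat on the lid, and the lid lies on the post with a slope of about 0. The hold is stiff and steady at 22 N, so I hand in.

```bash
python3 -c "
from rig import env,observe
print(observe()['wrist_force'],env.hand_in())"
```

```text
the job is handed in; nothing more can be done
[-11.38164735   2.66683605  21.16919848] None
```

I handed the job in at about 26 s: the stopper is clamped in the V-block, the lid is shut, and the arm is holding the pin down at about 21 N with its collar on the lid. The orange and yellow look-alikes toppled before 5.8 s with the arm nowhere near them, and I left them alone.

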